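# Pack the glue bottles and close the carton

## Task

Pack the glue bottles for the fitters: first take the mallet out of the carton and stand it on its head on the bench beside it. Press shut every nozzle cap that is still pulled open, until it is fully home, and stand all the bottles upright in the carton; then close the carton, folding down both end flaps (on the short sides) first and both side flaps flat over them, and leave the chisel, the blue box and the offcut where they are.

Things in the scene. Friction and masses are not known exactly. Their poses are not given: they have to be found in the camera images.
- carton: Open cardboard carton, fixed to the bench, 140 (its x) x 180 (its y) x 133 mm high outside; walls 5 mm, floor 3 mm: inside 130 x 170 and 130 mm deep. Origin: centre of its underside, z up; turned up to 0.3 rad. Its four flaps, 69 mm deep, 4 mm thick, hinged on the rim, start splayed outward and stay where put; 0.5 N at the free edge moves one.
- end_flap_left (a joint): Flap on the short side at carton y = +90 mm, hinge along the carton's x at 133 mm above the bench, flap 136 mm long along the hinge. 0 = folded down flat (lies inward over the opening), 1.57 = upright, larger = splayed outward; stop at 0 and 2.75 rad. To fold a flap, bring its free edge from outside up round its arc (a level push on a splayed flap jams), over, and press it down.
- end_flap_right (a joint): The same on the short side at carton y = -90 mm.
- side_flap_near (a joint): Flap on the long side at carton x = -70 mm (towards the robot), hinge along the carton's y at 138 mm above the bench, just above the closed end flaps, flap 176 mm long along the hinge. 0 = folded down flat, 1.57 = upright, larger = splayed outward; stop at 0 and 2.75 rad. The two side flaps meet over the middle of the carton.
- side_flap_far (a joint): The same on the long side at carton x = +70 mm (away from the robot).
- mallet: Carver's round wooden mallet, 0.2 to 0.4 kg, standing on its head with the handle up, at first inside the carton. Head: dark wood, 62 mm across at its widest, 85 mm high. Handle: light wood, 22 to 27 mm thick, from 85 to 183 mm above the origin. Origin: centre of the head's end, which it stands on (3 mm above the bench inside the carton); z along the handle.
- bottle0: White part-used glue bottle, 0.17 kg, weight low, standing on the bench (2 to 4 of the four are present). Body 54 mm across up to 72 mm, shoulder in to 88 mm, orange ribbed screw collar 30 mm across from 88 to 108 mm, above it the push-pull nozzle cap, 21 mm across, 18 mm high. Total height 126 mm with the cap shut, up to 136 mm with it open. Origin: centre of the underside; z up.
- bottle0_cap (a joint): Push-pull nozzle cap of bottle0: height of the cap above shut, in m. 0 = pressed fully home on the collar, 0.007 to 0.010 = pulled open (a white stem shows between collar and cap). The starts vary. It is held by a snug click fit: about 6 N straight down pushes it down, and it stays wherever it is left.
- bottle1: White part-used glue bottle, 0.17 kg, weight low, standing on the bench (2 to 4 of the four are present). Body 54 mm across up to 72 mm, shoulder in to 88 mm, orange ribbed screw collar 30 mm across from 88 to 108 mm, above it the push-pull nozzle cap, 21 mm across, 18 mm high. Total height 126 mm with the cap shut, up to 136 mm with it open. Origin: centre of the underside; z up.
- bottle1_cap (a joint): Push-pull nozzle cap of bottle1: height of the cap above shut, in m. 0 = pressed fully home on the collar, 0.007 to 0.010 = pulled open (a white stem shows between collar and cap). The starts vary. It is held by a snug click fit: about 6 N straight down pushes it down, and it stays wherever it is left.
- bottle2: White part-used glue bottle, 0.17 kg, weight low, standing on the bench (2 to 4 of the four are present). Body 54 mm across up to 72 mm, shoulder in to 88 mm, orange ribbed screw collar 30 mm across from 88 to 108 mm, above it the push-pull nozzle cap, 21 mm across, 18 mm high. Total height 126 mm with the cap shut, up to 136 mm with it open. Origin: centre of the underside; z up.
- bottle2_cap (a joint): Push-pull nozzle cap of bottle2: height of the cap above shut, in m. 0 = pressed fully home on the collar, 0.007 to 0.010 = pulled open (a white stem shows between collar and cap). The starts vary. It is held by a snug click fit: about 6 N straight down pushes it down, and it stays wherever it is left.
- bottle3: White part-used glue bottle, 0.17 kg, weight low, standing on the bench (2 to 4 of the four are present). Body 54 mm across up to 72 mm, shoulder in to 88 mm, orange ribbed screw collar 30 mm across from 88 to 108 mm, above it the push-pull nozzle cap, 21 mm across, 18 mm high. Total height 126 mm with the cap shut, up to 136 mm with it open. Origin: centre of the underside; z up.
- bottle3_cap (a joint): Push-pull nozzle cap of bottle3: height of the cap above shut, in m. 0 = pressed fully home on the collar, 0.007 to 0.010 = pulled open (a white stem shows between collar and cap). The starts vary. It is held by a snug click fit: about 6 N straight down pushes it down, and it stays wherever it is left.
- chisel: Bystander: large carving chisel with a wooden handle, 270 mm long, lying on the bench beyond the carton. Leave alone. Origin under the ferrule, x towards the edge.
- gift_box: Bystander: flat blue presentation box, 104 x 164 x 52 mm, on the bench. Leave alone. Origin: centre of its underside.
- offcut: Bystander: pale wood block, 70 x 120 x 45 mm, on the bench. Leave alone. Origin: centre of its underside.
Mind the look-alikes: they are no part of the job. Of the things like the carton, leave any that is yellow; of the rest the larger one is meant. Leave any purple or red look-alike of the bottle0 alone.

How it is judged (in metres and radians):
On the way, in this order (a step that is already met when the one before it is completed fails the run):
1. the mallet is out of the carton, standing upright on the bench (horizontal distance between mallet and carton above 0.105 m and height (world z) of mallet below 0.012 m and angle between mallet's own z axis and vertical below 0.12 rad), for 0.2 s.
2. every bottle stands upright in the carton with its cap pressed home, and no flap has been folded down yet (x of bottle0 in the frame of carton between -0.062 and 0.062 m and y of bottle0 in the frame of carton between -0.082 and 0.082 m and z of each of bottle0, bottle1, bottle2, bottle3 in the frame of carton below 0.01 m and angle between each of bottle0, bottle1, bottle2, bottle3's own z axis and vertical below 0.12 rad and value of joint each of bottle0_cap, bottle1_cap, bottle2_cap, bottle3_cap below 0.002 m and x of bottle1 in the frame of carton between -0.062 and 0.062 m and y of bottle1 in the frame of carton between -0.082 and 0.082 m and x of bottle2 in the frame of carton between -0.062 and 0.062 m and y of bottle2 in the frame of carton between -0.082 and 0.082 m and x of bottle3 in the frame of carton between -0.062 and 0.062 m and y of bottle3 in the frame of carton between -0.082 and 0.082 m and value of joint each of end_flap_left, end_flap_right, side_flap_near, side_flap_far above 0.5 rad), for 0.2 s.
3. both end flaps are down while the side flaps are still up (value of joint each of end_flap_left, end_flap_right below 0.15 rad and value of joint each of side_flap_near, side_flap_far above 0.5 rad), for 0.2 s.
4. both side flaps are down over them (value of joint each of end_flap_left, end_flap_right, side_flap_near, side_flap_far below 0.15 rad), for 0.2 s.
At the end, for the whole second after the job is handed in: Every bottle stands upright (within 0.12 rad) on the carton's floor with its nozzle cap within 2 mm of home, all four flaps lie flat (within 0.15 rad), and the mallet stands upright on the bench outside the carton, all at rest (all of step 1 and all of step 4 and x of bottle0 in the frame of carton between -0.062 and 0.062 m and y of bottle0 in the frame of carton between -0.082 and 0.082 m and z of each of bottle0, bottle1, bottle2, bottle3 in the frame of carton below 0.01 m and angle between each of bottle0, bottle1, bottle2, bottle3's own z axis and vertical below 0.12 rad and value of joint each of bottle0_cap, bottle1_cap, bottle2_cap, bottle3_cap below 0.002 m and x of bottle1 in the frame of carton between -0.062 and 0.062 m and y of bottle1 in the frame of carton between -0.082 and 0.082 m and x of bottle2 in the frame of carton between -0.062 and 0.062 m and y of bottle2 in the frame of carton between -0.082 and 0.082 m and x of bottle3 in the frame of carton between -0.062 and 0.062 m and y of bottle3 in the frame of carton between -0.082 and 0.082 m and linear speed of each of mallet, bottle0, bottle1, bottle2, bottle3 below 0.02 m/s); the robot touches nothing.
It fails at once if the chisel is pushed more than 30 mm (distance of chisel from where it was at the start of the episode above 0.03 m).
It fails at once if the gift box is pushed more than 30 mm (distance of gift_box from where it was at the start of the episode above 0.03 m).
It fails at once if the offcut is pushed more than 30 mm (distance of offcut from where it was at the start of the episode above 0.03 m).
Of bottle0, bottle1, bottle2, bottle3 only 2 to 4 are there at a start; the rules pass over those that are not, and their reading is None.
At some moment in a run one of bottle0, bottle1, bottle2, bottle3 may be knocked a few centimetres aside while the robot is not near it.
It also fails if it takes over 210 s, if anything falls off the work surface, if the arm or the gripper's body presses on something with over 40 N, if the wrist force passes 120 N, or if a joint passes its speed limit or range.

## Robot

A 6-joint arm with a two-finger parallel gripper is mounted at the origin on the work surface. World frame = base frame: x ahead of the robot, y to its left, z up, the work surface at z = 0. Lengths are in m, angles in degrees, forces in N, time in s.
With the tool pointing down it reaches from about 0.3 to 0.75 m from the base axis. Payload 8.5 kg.
Tool frame: the origin (TCP) lies midway between the tips of the shut fingers; the grasp point (between the pads) lies 19 mm behind it; z points along the fingers, y is the line along which they close (so a half turn about z gives the same grasp; the last joint's range is limited). The gripper opens to 85 mm and grips with 20 to 120 N. Pads are 22 mm wide; open, the fingers measure 114 mm over their backs; the gripper's body (76 mm by 85 mm) begins 54 mm behind the grasp point. The pads swing forward as they close: fully open they stand 13 mm farther back than shut.
Start: joints at [55.617, 21.807, 74.336, -0, 83.858, -12.336], TCP at [0.206, 0.51, 0.231] pointing down, gripper open.
Joint ranges: [-178.18, 178.18], [-50.72, 133.34], [12.68, 142.11], [-81.47, 261.47], [9.98, 163.14], [-165.26, 165.26]. Speed limits (degrees/s): [136.94, 136.94, 180, 180, 180, 180].

## Interface

Orientations are given as a 3x3 rotation matrix whose columns are the frame's x, y, z axes.
In Python, from rig import observe, optics, order, spotter gives the robot as it stands.
- The arm moves only by the tool move_arm, never from a script. Its argument "series" is text: rows parted by semicolons, each of 5 numbers parted by spaces: the shift along the tool's x, y, z in cm, then the turn about the tool's z in degrees, then the opening, from -1 (shut) to 1 (fully open). A call has 1 to 8 rows; each row is the pose to reach, as a shift and turn from the pose commanded when the call began, along the tool's axes at that moment; what a row does not reach only later rows make up. A row lasts 1/8 s, in which the tool goes at most 62.5 mm and 10.7 degrees, less where a joint would pass 70% of its speed; a pose out of reach is approached as far as the arm can. A call with a gripper value outside its range is refused whole. The fingers move at their own pace and stop on an object; "force" is the grip in N (left out, the last holds). Time passes only in rows, so rows that repeat a pose let the fingers close. It gives the time, the measured TCP pose, the force, the opening and the grip force at its end, in the units of the state.
- observe(): the state, without advancing time (a new reading comes with each control period).
- optics.get_image(name): name is "side" or "top" or "wrist"; returns a dict with "pixels" (400x640x3 uint8, blue, green, red), "camera_matrix" (3x3 intrinsics, pixels), "dist" ([k1, k2, p1, p2, k3] as OpenCV has them; the pictures are not rectified), "rvec" (rotation vector, rad) and "tvec" (3), from world to camera coordinates, as OpenCV has them. Camera axes: x right, y down, z forward; pixel columns grow to the right and rows downward; lengths in m; the calibration is good to about 2 mm. A picture is of the moment at which its call begins. There is no depth.
- order.close_job(): hands the job in; it is judged then, once.
Trained networks look in the newest picture that a camera, given by its name, has taken for a name from the list of things; names that differ only in an ending like _2 or _b are one class to them, and where a whole thing is asked for, a point or a joint stands for the part that bears it (a point fixed in the world has none). Each returns a list of dicts, best first, with "score" (0 to 1); they miss things now and then, are a little off and sometimes report something else, mostly with a low value. They report only what shows in the picture. A call takes as long as a camera call. They do not tell look-alikes from the thing itself.
- spotter.find_in(thing, camera): "point" ([x, y, z] in m, in world coordinates, good to about 4 mm: the middle of the surface that is visible of it).
- spotter.cut_out(thing, camera): "pixels" (400x640 bool, what is visible of it).
- spotter.mark_of(thing, camera): "point" ([x, y, z] in m, in world coordinates, good to about 4 mm: a listed point, or the origin of a listed thing).
The state is a dict: "time_s": time; "q": joint angles; "qvel": joint speeds; "joint_efforts": joint torques, N m; "position": TCP position; "tool_rot": TCP orientation; "ft_force": force on the tool from outside, world axes, zero at the start; "wrist_torque": the same for the moment, N m; "grip_width": finger opening in m; "gripper_force": force on a finger pad.
Only numpy, scipy, OpenCV 4.12 (cv2) and the standard library are available. Lean on these libraries where they do the work, as an engineer would, in place of code of your own. Each camera call takes 0.05 s, during which the arm holds its last target. There are 200 camera calls.

## Working session

There is one attempt and no reset: what is moved stays moved. The work goes in short steps, Python scripts to look and compute and a tool call to move; the robot and the scene stay as the last step left them, time stands still between calls to the robot, and variables do not carry over. Pictures are saved under pics/ and viewed, at most 15 in all, crops included, and the job is handed in when it is done.

Besides the shell and the picture viewer there is one more tool, called by a JSON object that holds its "api" and its "payload". move_arm: Moves the arm, as the interface text tells. Its arguments: {"type":"object","properties":{"series":{"type":"string"},"force":{"type":"number"}},"required":["series"]}

```bash
ls; mkdir -p pics; cat > h.py <<'E'
import numpy as np, cv2
from rig import observe, optics, order, spotter
def shot(n,f):
    im=optics.get_image(n); cv2.imwrite('pics/'+f,im['pixels']); return im
def finds(things,cam,fn=None):
    for t in things:
        for d in (fn or spotter.mark_of)(t,cam):
            if d['score']>0.2: print(cam,t,np.round(d['point'],3),round(d['score'],2))
E
python3 - <<'E'
from h import *
s=observe(); print(s['time_s'],s['position'],np.round(s['tool_rot'],3))
shot('top','t0.png');shot('side','s0.png')
for c in ('top','side'): finds(['carton','mallet','bottle0','bottle0_cap','gift_box','offcut','chisel'],c)
E
```

```text
pics
0.0 [0.20627624 0.5095202  0.23072191] [[-0.927  0.375 -0.001]
 [ 0.375  0.927 -0.001]
 [ 0.    -0.001 -1.   ]]
top carton [ 0.551 -0.051  0.001] 0.9
top carton [ 0.229 -0.329 -0.003] 0.59
top carton [ 0.355 -0.034  0.005] 0.57
top mallet [ 0.532 -0.025  0.006] 0.93
top bottle0 [0.546 0.36  0.001] 0.86
top bottle0 [0.467 0.209 0.004] 0.82
top bottle0 [ 0.56  0.27 -0.  ] 0.76
top bottle0 [0.452 0.316 0.005] 0.66Traceback (most recent call last):
  File "<stdin>", line 4, in <module>
  File "h.py", line 7, in finds
    for d in (fn or spotter.mark_of)(t,cam):
             ~~~~~~~~~~~~~~~~~~~~~~~^^^^^^^
ValueError: it knows: bottle, carton, chisel, gift_box, mallet, offcut
```

View pics/t0.png

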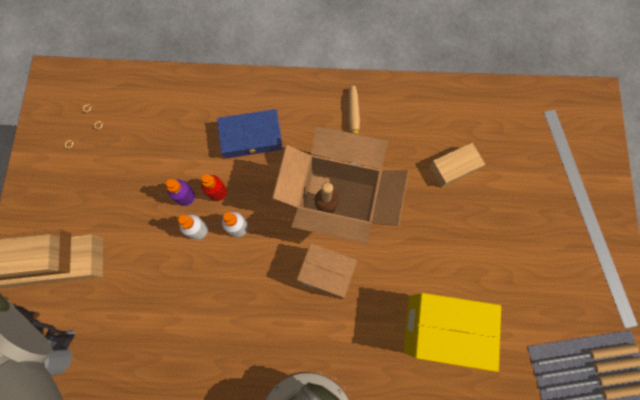

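View pics/s0.png

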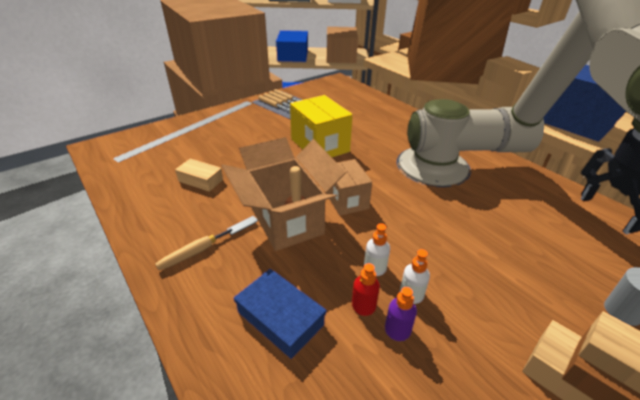

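```bash
python3 - <<'E'
from h import *
finds(['gift_box','offcut','chisel'],'top')
finds(['carton','mallet','bottle0'],'side')
E
```

```text
top gift_box [ 0.723  0.191 -0.   ] 0.69
top gift_box [ 0.532 -0.026  0.006] 0.69
top offcut [ 0.656 -0.372 -0.004] 0.79
top chisel [ 0.75  -0.101  0.001] 0.87
top chisel [0.472 0.204 0.001] 0.29
side carton [ 0.552 -0.058  0.003] 0.95
side carton [ 0.352 -0.028 -0.003] 0.74
side carton [ 0.226 -0.33   0.004] 0.66
side mallet [ 0.724  0.186 -0.004] 0.72
side bottle0 [0.469 0.208 0.002] 0.98
side bottle0 [0.564 0.269 0.001] 0.93
side bottle0 [0.451 0.314 0.004] 0.84
side bottle0 [ 0.545  0.36  -0.   ] 0.63
```

The top picture shows the brown carton at about (335,185) with the mallet's handle at (327,188), white bottles at (193,227) and (234,223), purple and red look-alikes at (180,190) and (213,186), and a small carton at (327,271). The side view shows the same, with all the flaps splayed. Next I'll fit the carton's pose and flap angles to the masks.

```bash
cat > fit.py <<'E'
from h import *
from scipy.optimize import differential_evolution
def flaps(a):  # a: end_left,end_right,side_near,side_far -> 4 quads, carton frame
    L=.069; q=[]
    for s,t in ((1,a[0]),(-1,a[1])):
        y=s*(.09-L*np.cos(t)); z=.133+L*np.sin(t); q.append([[-.068,s*.09,.133],[.068,s*.09,.133],[.068,y,z],[-.068,y,z]])
    for s,t in ((-1,a[2]),(1,a[3])):
        x=s*(.07-L*np.cos(t)); z=.138+L*np.sin(t); q.append([[s*.07,-.088,.138],[s*.07,.088,.138],[x,.088,z],[x,-.088,z]])
    return [np.array(i) for i in q]
def W(p,x,y,w):
    c,s=np.cos(w),np.sin(w); return p@np.array([[c,s,0],[-s,c,0],[0,0,1]])+[x,y,0]
def proj(im,p): return cv2.projectPoints(p,im['rvec'],im['tvec'],im['camera_matrix'],im['dist'])[0].reshape(-1,2)
def render(im,v):
    m=np.zeros((400,640),np.uint8)
    box=np.array([[i,j,k] for i in(-.07,.07) for j in(-.09,.09) for k in(0,.133)])
    for P in [box]+flaps(v[3:]):
        h=cv2.convexHull(proj(im,W(P,*v[:3])).astype(np.float32))
        cv2.fillConvexPoly(m,np.round(h*16).astype(np.int32),1,shift=4)
    return m>0
if __name__=='__main__':
    ims,ms=[],[]
    for c in('top','side'):
        im=optics.get_image(c); r=spotter.cut_out('carton',c); e=proj(im,np.array([[.5515,-.0545,.1]]))[0]
        d=min((d for d in r if d['score']>.3),key=lambda d:np.hypot(*(np.argwhere(d['pixels']).mean(0)[::-1]-e)))
        m=d['pixels'].copy()
        for n in('mallet',):
            for k in spotter.cut_out(n,c):
                if k['score']>.5: m|=k['pixels']&(cv2.dilate(m.astype(np.uint8),np.ones((5,5)))>0)
        ims.append(im);ms.append(m)
    def cost(v): return sum((render(i,v)^m).sum()/m.sum() for i,m in zip(ims,ms))
    r=differential_evolution(cost,[(.535,.57),(-.075,-.035),(-.32,.32)]+[(1.6,2.75)]*4,maxiter=60,popsize=10,seed=1,polish=False)
    print(r.fun,np.round(r.x,4)); np.save('carton.npy',r.x)
    o=ims[0]['pixels'].copy()
    for o,im,m,f in zip([i['pixels'].copy() for i in ims],ims,ms,'ts'):
        for q in flaps(r.x[3:]): cv2.polylines(o,[np.round(proj(im,W(q,*r.x[:3]))).astype(int)],True,(0,255,0))
        c=proj(im,np.array([[.5515,-.0545,.1]]))[0].astype(int)
        cv2.imwrite(f'pics/fit_{f}.png',cv2.resize(o[max(c[1]-80,0):c[1]+80,c[0]-110:c[0]+110],None,fx=2.5,fy=2.5))
    a,b=cv2.imread('pics/fit_t.png'),cv2.imread('pics/fit_s.png'); n=min(a.shape[0],b.shape[0]); cv2.imwrite('pics/fit.png',cv2.resize(np.hstack([a[:n],b[:n]]),(800,300)))
E
cat > plan.py <<'E'
# usage: plan x y z psi  : row from the current pose (cm, deg)
import sys; from h import *
def plan(x,y,z,psi):
    s=observe(); R=np.array(s['tool_rot']); p=np.array(s['position']); d=R.T@(np.array([x,y,z])-p)*100
    cur=np.degrees(np.arctan2(R[1,0],R[0,0])); t=-((psi-cur+180)%360-180)
    print('to',np.round([x,y,z],4),'row',np.round(d,2),'turn',round(t,1),'| |d|',round(np.linalg.norm(d),1))
def carton(u,v):
    c=np.load('carton.npy'); k,s=np.cos(c[2]),np.sin(c[2]); return c[0]+k*u-s*v, c[1]+s*u+k*v
E
time python3 fit.py
```

```text
0.10003004945511698 [ 0.5477 -0.0574 -0.1799  2.5781  2.5857  2.5334  2.7069]
real	0m8.677s
user	0m5.431s
sys	0m0.337s
```

View pics/fit.png

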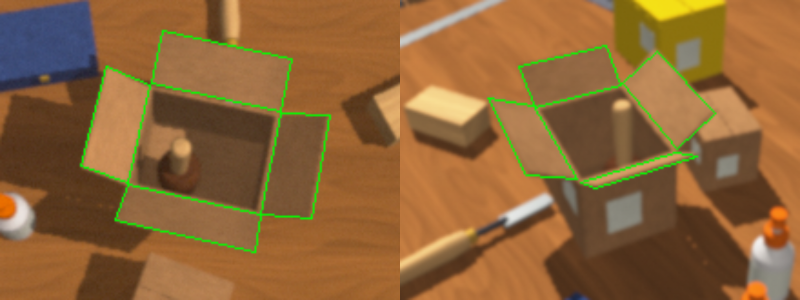

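The fit overlays the rim and flaps closely in both views. Next is the mallet.

```bash
python3 - <<'E'
from plan import *
plan(.532,-.025,.28,169.7); plan(.532,-.025,.14,169.7)
for c in('top','side'): finds(['mallet'],c,spotter.find_in)
E
```

```text
to [ 0.532 -0.025  0.28 ] row [-50.25 -37.34  -4.87] turn -11.8 | |d| 62.8
to [ 0.532 -0.025  0.14 ] row [-50.25 -37.34   9.13] turn -11.8 | |d| 63.3
top mallet [ 0.523 -0.024  0.09 ] 0.75
side mallet [ 0.543 -0.017  0.138] 0.83
```

{"api": "move_arm", "payload": {"series": "-20 -10 -8 -5 1; -50.3 -37.3 -8 -11.8 1; -50.3 -37.3 -8 -11.8 1; -50.3 -37.3 -8 -11.8 1; -50.3 -37.3 -8 -11.8 1; -50.3 -37.3 -8 -11.8 1; -50.3 -37.3 -8 -11.8 1; -50.3 -37.3 -8 -11.8 1"}}

```text
time_s: 1.95
position: [0.466, 0.0882, 0.2979]
tool_rot: [[-0.984, 0.178, 0.001], [0.178, 0.984, 0.0], [-0.001, 0.0, -1.0]]
ft_force: [0.8, 0.8, 1.1]
grip_width: 0.0849
gripper_force: 0.0
```

{"api": "move_arm", "payload": {"series": "0 0 0 0 1; 0 0 0 0 1; 0 0 0 0 1"}}

```text
time_s: 2.33
position: [0.4648, 0.0912, 0.2976]
tool_rot: [[-0.984, 0.176, -0.0], [0.176, 0.984, 0.0], [0.0, 0.0, -1.0]]
ft_force: [-0.7, -0.1, 1.1]
grip_width: 0.0858
gripper_force: 0.0
```

```bash
python3 - <<'E'
from plan import *
shot('wrist','w0.png'); plan(.532,-.025,.31,169.7); plan(.532,-.025,.14,169.7)
finds(['mallet'],'wrist');finds(['mallet'],'wrist',spotter.find_in)
finds(['bottle'],'top')
E
```

```text
to [ 0.532 -0.025  0.31 ] row [ -8.66 -10.25  -1.24] turn 0.2 | |d| 13.5
to [ 0.532 -0.025  0.14 ] row [ -8.66 -10.26  15.76] turn 0.2 | |d| 20.7
wrist mallet [ 0.536 -0.028 -0.   ] 0.8
wrist mallet [ 0.53  -0.019  0.084] 0.96
top bottle [0.457 0.312 0.002] 0.71
top bottle [0.548 0.36  0.   ] 0.71
top bottle [ 0.562  0.272 -0.001] 0.69
top bottle [0.466 0.207 0.001] 0.61
```

View pics/w0.png

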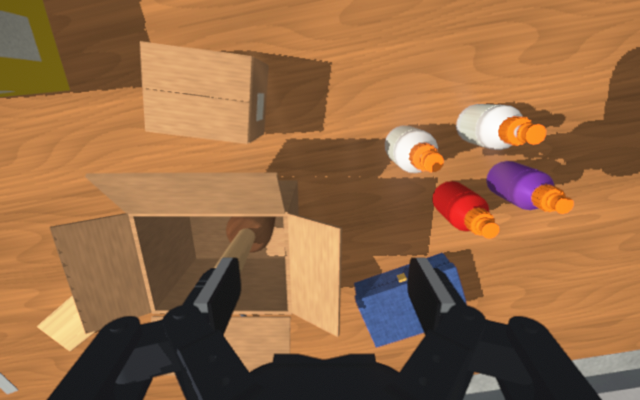

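The wrist view shows the mallet handle at (237,245). The farther white bottle at (500,125) has a white stem showing, so its cap is open.

{"api": "move_arm", "payload": {"series": "-4.3 -5.1 0 0 1; -8.7 -10.2 0 0 1; -8.7 -10.2 0 0 1; -8.7 -10.2 5 0 1; -8.7 -10.2 10 0 1; -8.7 -10.2 15.7 0 1; -8.7 -10.2 15.7 0 1; -8.7 -10.2 15.7 0 1", "force": 50}}

```text
time_s: 3.52
position: [0.5338, -0.0255, 0.1428]
tool_rot: [[-0.984, 0.177, 0.003], [0.177, 0.984, -0.001], [-0.003, -0.0, -1.0]]
ft_force: [-0.7, 0.2, 0.8]
grip_width: 0.0854
gripper_force: 0.0
```

{"api": "move_arm", "payload": {"series": "0 0 0 0 -1; 0 0 0 0 -1; 0 0 0 0 -1; 0 0 0 0 -1; 0 0 0 0 -1; 0 0 0 0 -1; 0 0 0 0 -1; 0 0 0 0 -1"}}

```text
time_s: 4.53
position: [0.5331, -0.0256, 0.1411]
tool_rot: [[-0.984, 0.178, 0.001], [0.178, 0.984, 0.0], [-0.001, 0.0, -1.0]]
ft_force: [-0.7, 1.6, 5.4]
grip_width: 0.0247
gripper_force: 49.2
```

{"api": "move_arm", "payload": {"series": "0 0 -4 0 -1; 0 0 -8 0 -1; 0 0 -12 0 -1; 0 0 -16 0 -1; 0 0 -20 0 -1; 0 0 -22 0 -1; 0 0 -22 0 -1; 0 0 -22 0 -1"}}

```text
time_s: 5.52
position: [0.5325, -0.0257, 0.3589]
tool_rot: [[-0.984, 0.178, -0.003], [0.178, 0.984, 0.001], [0.003, 0.0, -1.0]]
ft_force: [0.6, -0.0, -3.2]
grip_width: 0.025
gripper_force: 50.0
```

```bash
python3 - <<'E'
from plan import *
im=shot('wrist','w1.png');shot('side','s1.png'); plan(.49,-.30,.36,169.7); plan(.49,-.30,.14,169.7)
E
```

```text
to [ 0.49 -0.3   0.36] row [ -0.69 -27.75  -0.1 ] turn 0.0 | |d| 27.8
to [ 0.49 -0.3   0.14] row [ -0.75 -27.76  21.9 ] turn 0.0 | |d| 35.4
```

View pics/s1.png

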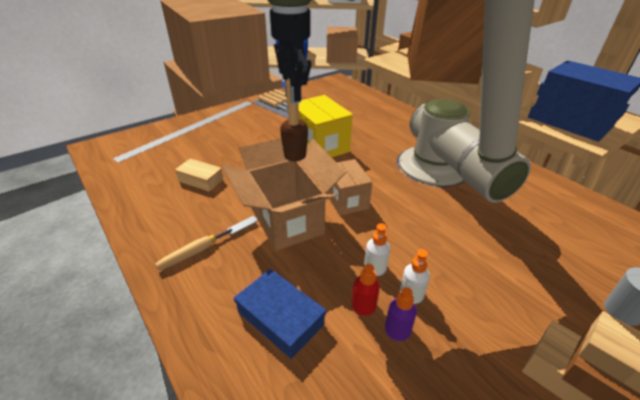

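The side view shows the mallet at (294,135), hanging upright above the carton. Setting it down to the right.

{"api": "move_arm", "payload": {"series": "-0.3 -6 0 0 -1; -0.7 -12 0 0 -1; -0.7 -18 0 0 -1; -0.7 -23 0 0 -1; -0.8 -28.5 0 0 -1; -0.8 -28.5 0 0 -1; -0.8 -28.5 5 0 -1; -0.8 -28.5 9 0 -1"}}

```text
time_s: 6.62
position: [0.4897, -0.3066, 0.2683]
tool_rot: [[-0.984, 0.178, -0.001], [0.178, 0.984, 0.001], [0.001, 0.001, -1.0]]
ft_force: [1.1, -0.7, -2.0]
grip_width: 0.025
gripper_force: 50.4
```

{"api": "move_arm", "payload": {"series": "0 0 4 0 -1; 0 0 8 0 -1; 0 0 10 0 -1; 0 0 11 0 -1; 0 0 12 0 -1; 0 0 12.6 0 -1; 0 0 12.6 0 -1; 0 0 12.6 0 -1"}}

```text
time_s: 7.62
position: [0.4901, -0.3078, 0.145]
tool_rot: [[-0.984, 0.178, 0.001], [0.178, 0.984, -0.001], [-0.001, -0.001, -1.0]]
ft_force: [0.3, -0.2, -2.9]
grip_width: 0.0252
gripper_force: 50.3
```

{"api": "move_arm", "payload": {"series": "0 0 0.3 0 -1; 0 0 0.5 0 -1; 0 0 0.6 0 -1; 0 0 0.7 0 -1; 0 0 0.7 0 -1"}}

```text
time_s: 8.25
position: [0.4901, -0.3076, 0.1381]
tool_rot: [[-0.984, 0.178, 0.001], [0.178, 0.984, -0.001], [-0.001, -0.0, -1.0]]
ft_force: [-0.4, 1.2, 4.5]
grip_width: 0.0247
gripper_force: 51.1
```

{"api": "move_arm", "payload": {"series": "0 0 0 0 0.8; 0 0 0 0 0.8; 0 0 0 0 0.8; 0 0 0 0 0.8; 0 0 -4 0 0.8; 0 0 -10 0 0.8; 0 0 -16 0 0.8; 0 0 -16 0 0.8"}}

```text
time_s: 9.25
position: [0.4909, -0.3083, 0.3024]
tool_rot: [[-0.984, 0.178, 0.007], [0.178, 0.984, -0.007], [-0.008, -0.005, -1.0]]
ft_force: [0.1, -0.3, -0.9]
grip_width: 0.077
gripper_force: 0.0
```

```bash
python3 - <<'E'
from plan import *
plan(.467,.2075,.25,169.7)
for c in('top','side'): finds(['bottle','mallet'],c)
E
```

```text
to [0.467  0.2075 0.25  ] row [11.56 50.37  4.87] turn 0.1 | |d| 51.9
top bottle [0.457 0.312 0.002] 0.71
top bottle [0.548 0.36  0.   ] 0.71
top bottle [ 0.562  0.272 -0.001] 0.69
top bottle [0.466 0.207 0.001] 0.61
top mallet [ 0.531 -0.028  0.005] 0.9
side bottle [0.543 0.359 0.003] 0.95
side bottle [0.452 0.314 0.003] 0.87
side bottle [0.468 0.21  0.003] 0.78
side bottle [ 0.53  -0.023  0.221] 0.69
side bottle [0.56  0.274 0.001] 0.64
side mallet [ 0.529 -0.023  0.222] 0.58
side mallet [ 0.755 -0.098 -0.001] 0.29
```

{"api": "move_arm", "payload": {"series": "2 6 2 0 -1; 4 12 4 0 -1; 5.5 18 5 0 -1; 7 24 5 0 -1; 8 30 5 0 -1; 9 36 5 0 -1; 10 42 5 0 -1; 11 46.5 5 0 -1"}}

```text
time_s: 10.45
position: [0.4636, 0.1719, 0.2463]
tool_rot: [[-0.984, 0.177, -0.002], [0.177, 0.984, -0.0], [0.002, -0.001, -1.0]]
ft_force: [0.3, -0.3, 0.5]
grip_width: -0.0002
gripper_force: 0.0
```

```bash
python3 - <<'E'
from plan import *
for c in('top','side','wrist'): shot(c,c+'2.png');finds(['bottle','mallet'],c)
plan(.467,.2085,.15,169.7)
E
```

```text
top bottle [0.552 0.36  0.001] 0.5
top mallet [ 0.487 -0.309  0.   ] 0.61
side bottle [0.562 0.271 0.003] 0.86
side bottle [0.454 0.314 0.003] 0.73
side bottle [0.465 0.209 0.001] 0.61
side bottle [0.542 0.357 0.003] 0.56
wrist bottle [ 0.548  0.363 -0.005] 0.91
wrist bottle [0.454 0.313 0.002] 0.81
wrist bottle [0.466 0.208 0.   ] 0.8
wrist bottle [0.564 0.272 0.   ] 0.59
wrist mallet [ 0.491 -0.306 -0.002] 0.51
to [0.467  0.2085 0.15  ] row [0.48 3.98 9.73] turn -0.1 | |d| 10.5
```

View pics/wrist2.png

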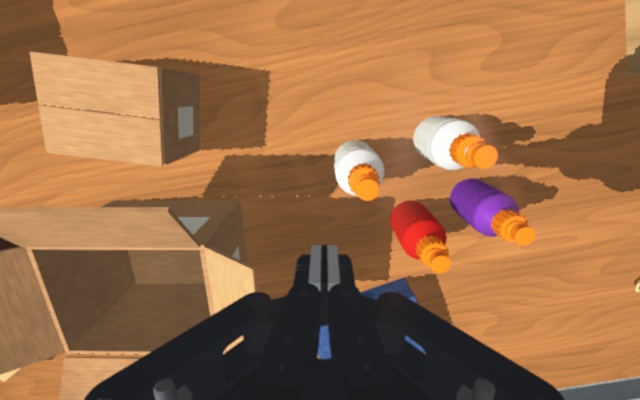

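The wrist view shows the white bottles at (358,170) and (450,145) with their neighbours clear. Pressing the first cap.

{"api": "move_arm", "payload": {"series": "0.3 2 4 0 -1; 0.4 4 9.7 0 -1; 0.4 4 9.7 0 -1; 0.4 4 10.3 0 -1; 0.4 4 10.9 0 -1; 0.4 4 11.2 0 -1; 0.4 4 11.5 0 -1; 0.4 4 11.5 0 -1"}}

```text
time_s: 11.9
position: [0.4678, 0.2096, 0.1328]
tool_rot: [[-0.984, 0.178, 0.001], [0.178, 0.984, 0.0], [-0.001, 0.0, -1.0]]
ft_force: [0.3, -0.0, 2.0]
grip_width: -0.0001
gripper_force: 0.9
```

{"api": "move_arm", "payload": {"series": "0 0 0.2 0 -1; 0 0 0.4 0 -1; 0 0 0.5 0 -1; 0 0 0.6 0 -1; 0 0 0.7 0 -1; 0 0 0.7 0 -1"}}

```text
time_s: 12.65
position: [0.4679, 0.2096, 0.126]
tool_rot: [[-0.984, 0.178, 0.001], [0.178, 0.984, 0.0], [-0.001, 0.0, -1.0]]
ft_force: [0.1, -0.8, 5.1]
grip_width: 0.0003
gripper_force: 2.6
```

{"api": "move_arm", "payload": {"series": "0 0 0.1 0 -1; 0 0 0.2 0 -1; 0 0 0.2 0 -1; 0 0 0.2 0 -1"}}

```text
time_s: 13.15
position: [0.4686, 0.2099, 0.1259]
tool_rot: [[-0.984, 0.178, 0.004], [0.178, 0.984, 0.001], [-0.004, 0.002, -1.0]]
ft_force: [-3.8, -1.7, 19.2]
grip_width: -0.0002
gripper_force: 10.5
```

The cap is home: the force rises to 19 N at 126 mm. Grasping the collar.

{"api": "move_arm", "payload": {"series": "0 0 -5 0 -1; 0 0 -8.5 0 0.4; 0 0 -8.5 0 0.4; 0 0 -8.5 0 0.4; 0 0 -8.5 0 0.4; 0 0 -5 0 0.4; 0 0 -1 0 0.4; 0 0 3.5 0 0.4"}}

```text
time_s: 14.15
position: [0.4674, 0.2096, 0.0868]
tool_rot: [[-0.984, 0.178, -0.0], [0.178, 0.984, -0.0], [0.0, -0.0, -1.0]]
ft_force: [0.6, 0.3, -0.3]
grip_width: 0.0598
gripper_force: 0.0
```

{"api": "move_arm", "payload": {"series": "0 0 0 0 0.4; 0 0 0 0 -1; 0 0 0 0 -1; 0 0 0 0 -1; 0 0 0 0 -1; 0 0 0 0 -1; 0 0 0 0 -1", "force": 40}}

```text
time_s: 15.02
position: [0.4685, 0.2097, 0.0903]
tool_rot: [[-0.984, 0.178, 0.004], [0.178, 0.984, 0.0], [-0.003, 0.001, -1.0]]
ft_force: [-0.3, -0.9, 6.3]
grip_width: 0.0284
gripper_force: 39.5
```

{"api": "move_arm", "payload": {"series": "0 0 -3 0 -1; 0 0 -6 0 -1; 0 0 -10 0 -1; 0 0 -14 0 -1; 0 0 -18 0 -1; 0 0 -22 0 -1; 0 0 -22 0 -1"}}

```text
time_s: 15.9
position: [0.4681, 0.2099, 0.3118]
tool_rot: [[-0.984, 0.178, 0.007], [0.178, 0.984, 0.001], [-0.006, 0.003, -1.0]]
ft_force: [-0.3, 0.2, -1.3]
grip_width: 0.0281
gripper_force: 40.2
```

```bash
python3 - <<'E'
from plan import *
shot('side','s3.png')
x,y=carton(0,.038); plan(x,y,.31,169.7);plan(x,y,.092,169.7)
E
```

```text
to [ 0.5545 -0.02    0.31  ] row [-12.64 -21.05  -0.04] turn 0.1 | |d| 24.6
to [ 0.5545 -0.02    0.092 ] row [-12.59 -21.08  21.76] turn 0.1 | |d| 32.8
```

View pics/s3.png

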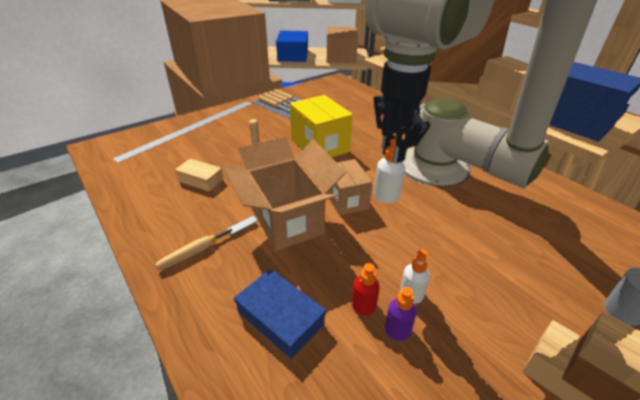

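The side view shows the bottle gripped at (390,175), upright. Lowering it into the carton.

{"api": "move_arm", "payload": {"series": "-3.2 -5.3 0 0 -1; -6.4 -10.5 0 0 -1; -9.5 -15.8 0 0 -1; -12.6 -21.1 0 0 -1; -12.6 -21.1 0 0 -1; -12.6 -21.1 4 0 -1; -12.6 -21.1 8 0 -1; -12.6 -21.1 12 0 -1"}}

```text
time_s: 16.95
position: [0.553, -0.0193, 0.1864]
tool_rot: [[-0.984, 0.177, -0.002], [0.177, 0.984, 0.001], [0.002, 0.0, -1.0]]
ft_force: [0.5, -0.2, -2.2]
grip_width: 0.0288
gripper_force: 40.4
```

{"api": "move_arm", "payload": {"series": "0 0 3 0 -1; 0 0 6 0 -1; 0 0 8 0 -1; 0 0 8.7 0 -1; 0 0 9.2 0 -1; 0 0 9.2 0 -1"}}

```text
time_s: 17.7
position: [0.5541, -0.0202, 0.0968]
tool_rot: [[-0.984, 0.178, 0.0], [0.178, 0.984, -0.0], [-0.0, 0.0, -1.0]]
ft_force: [-0.1, 0.2, -1.2]
grip_width: 0.0282
gripper_force: 40.3
```

{"api": "move_arm", "payload": {"series": "0 0 0.2 0 -1; 0 0 0.3 0 -1; 0 0 0.4 0 -1; 0 0 0.5 0 -1; 0 0 0.6 0 -1; 0 0 0.6 0 -1"}}

```text
time_s: 18.45
position: [0.5552, -0.0209, 0.0932]
tool_rot: [[-0.984, 0.178, 0.004], [0.178, 0.984, -0.002], [-0.005, -0.001, -1.0]]
ft_force: [-4.3, -0.7, 18.1]
grip_width: 0.0282
gripper_force: 42.4
```

{"api": "move_arm", "payload": {"series": "0 0 -0.2 0 -1; 0 0 -0.2 0 0; 0 0 -0.2 0 0; 0 0 -0.2 0 0; 0 0 -4 0 0; 0 0 -9 0 0; 0 0 -15 0 0; 0 0 -20 0 0"}}

```text
time_s: 19.45
position: [0.554, -0.0203, 0.2928]
tool_rot: [[-0.984, 0.178, 0.001], [0.178, 0.984, -0.0], [-0.001, -0.0, -1.0]]
ft_force: [-0.1, 0.1, -0.8]
grip_width: 0.0424
gripper_force: 0.0
```

```bash
python3 - <<'E'
from plan import *
for c in('top','side','wrist'): shot(c,c+'4.png');finds(['bottle'],c)
plan(.453,.3135,.25,169.7);plan(.453,.3135,.15,169.7)
E
```

```text
top bottle [0.455 0.313 0.   ] 0.86
top bottle [ 0.563  0.271 -0.   ] 0.69
top bottle [ 0.547  0.358 -0.   ] 0.65
side bottle [ 0.564  0.271 -0.002] 0.97
side bottle [ 0.543  0.357 -0.002] 0.76
side bottle [0.451 0.312 0.   ] 0.57
side bottle [ 0.724  0.188 -0.004] 0.57
wrist bottle [ 0.552 -0.022  0.004] 0.94
wrist bottle [ 0.546  0.36  -0.006] 0.91
wrist bottle [0.564 0.273 0.002] 0.8
wrist bottle [0.456 0.314 0.001] 0.57
to [0.453  0.3135 0.25  ] row [15.83 31.06  3.95] turn 0.1 | |d| 35.1
to [0.453  0.3135 0.15  ] row [15.81 31.05 13.95] turn 0.1 | |d| 37.5
```

View pics/wrist4.png

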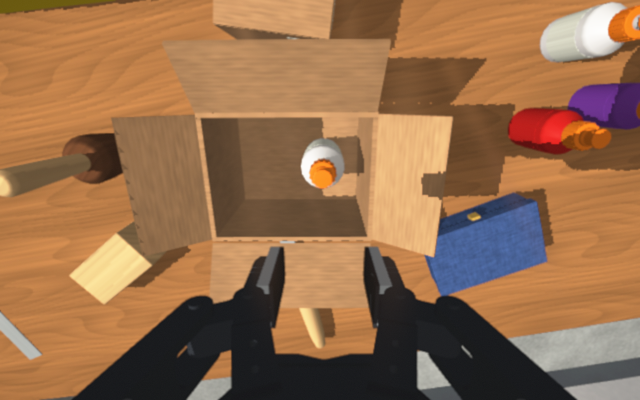

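The wrist view shows the bottle standing in the carton at (323,165) and the mallet upright at (90,160). On to the second bottle.

{"api": "move_arm", "payload": {"series": "2.6 5.2 0 0 -1; 5.2 10.3 1 0 -1; 7.9 15.5 2 0 -1; 10.5 20.7 3 0 -1; 13.2 25.9 4 0 -1; 15.8 31 4 0 -1; 15.8 31 4 0 -1; 15.8 31 10 0 -1"}}

```text
time_s: 20.75
position: [0.4553, 0.3135, 0.1919]
tool_rot: [[-0.984, 0.177, 0.007], [0.177, 0.984, 0.002], [-0.006, 0.004, -1.0]]
ft_force: [1.8, 1.0, -1.3]
grip_width: -0.0003
gripper_force: 0.0
```

```bash
python3 - <<'E'
from plan import *
for c in('side','wrist'): shot(c,c+'5.png');finds(['bottle'],c)
plan(.453,.3135,.139,169.7)
E
```

```text
side bottle [0.455 0.313 0.001] 0.71
side bottle [0.561 0.272 0.001] 0.69
side bottle [0.542 0.359 0.001] 0.67
wrist bottle [ 0.547  0.362 -0.006] 0.96
wrist bottle [ 0.458  0.312 -0.001] 0.8
wrist bottle [0.561 0.272 0.003] 0.6
to [0.453  0.3135 0.139 ] row [0.12 0.13 5.16] turn -0.0 | |d| 5.2
```

{"api": "move_arm", "payload": {"series": "-0.1 0 2 0 -1; -0.1 0 4.3 0 -1; -0.1 0 4.9 0 -1; -0.1 0 5.3 0 -1; -0.1 0 5.7 0 -1; -0.1 0 6 0 -1; -0.1 0 6.2 0 -1; -0.1 0 6.4 0 -1"}}

```text
time_s: 21.95
position: [0.4554, 0.3127, 0.1277]
tool_rot: [[-0.984, 0.178, 0.002], [0.178, 0.984, 0.001], [-0.002, 0.001, -1.0]]
ft_force: [-0.9, -0.2, 5.6]
grip_width: -0.0001
gripper_force: 3.0
```

{"api": "move_arm", "payload": {"series": "0 0 0.1 0 -1; 0 0 0.2 0 -1; 0 0 0.3 0 -1; 0 0 0.4 0 -1; 0 0 0.4 0 -1; 0 0 0.4 0 -1"}}

```text
time_s: 22.7
position: [0.456, 0.3131, 0.1259]
tool_rot: [[-0.984, 0.178, 0.006], [0.178, 0.984, 0.002], [-0.005, 0.003, -1.0]]
ft_force: [-3.1, -2.2, 22.3]
grip_width: 0.0
gripper_force: 11.1
```

{"api": "move_arm", "payload": {"series": "0 0 -5 0 -1; 0 0 -8.5 0 0.4; 0 0 -8.5 0 0.4; 0 0 -8.5 0 0.4; 0 0 -8.5 0 0.4; 0 0 -5 0 0.4; 0 0 -1 0 0.4; 0 0 3.4 0 0.4"}}

```text
time_s: 23.7
position: [0.4545, 0.3125, 0.0868]
tool_rot: [[-0.984, 0.178, -0.0], [0.178, 0.984, -0.0], [0.0, -0.0, -1.0]]
ft_force: [1.2, 0.3, -0.3]
grip_width: 0.0596
gripper_force: 0.0
```

{"api": "move_arm", "payload": {"series": "0 0 0 0 0.4; 0 0 0 0 -1; 0 0 0 0 -1; 0 0 0 0 -1; 0 0 0 0 -1; 0 0 0 0 -1; 0 0 0 0 -1"}}

```text
time_s: 24.58
position: [0.4557, 0.3131, 0.0904]
tool_rot: [[-0.984, 0.178, 0.004], [0.178, 0.984, 0.002], [-0.003, 0.002, -1.0]]
ft_force: [-0.4, 1.1, 7.0]
grip_width: 0.0286
gripper_force: 39.8
```

{"api": "move_arm", "payload": {"series": "0 0 -3 0 -1; 0 0 -6 0 -1; 0 0 -10 0 -1; 0 0 -14 0 -1; 0 0 -18 0 -1; 0 0 -22 0 -1; 0 0 -22 0 -1"}}

```text
time_s: 25.45
position: [0.4552, 0.3128, 0.3119]
tool_rot: [[-0.984, 0.178, 0.006], [0.178, 0.984, 0.002], [-0.006, 0.003, -1.0]]
ft_force: [-0.6, -0.5, -2.4]
grip_width: 0.0281
gripper_force: 40.3
```

```bash
python3 - <<'E'
from plan import *
for c in('top','side'): shot(c,c+'6.png');finds(['bottle'],c)
x,y=carton(0,-.04); plan(x,y,.31,169.7);plan(x,y,.092,169.7)
E
```

```text
top bottle [0.546 0.36  0.002] 0.79
top bottle [ 0.553 -0.028  0.007] 0.75
top bottle [0.452 0.314 0.224] 0.74
top bottle [ 0.564  0.272 -0.001] 0.66
side bottle [0.562 0.27  0.   ] 0.91
side bottle [0.541 0.36  0.003] 0.83
side bottle [0.451 0.312 0.222] 0.59
to [ 0.5405 -0.0967  0.31  ] row [-15.77 -38.72  -0.26] turn 0.1 | |d| 41.8
to [ 0.5405 -0.0967  0.092 ] row [-15.82 -38.68  21.54] turn 0.1 | |d| 47.0
```

View pics/side6.png

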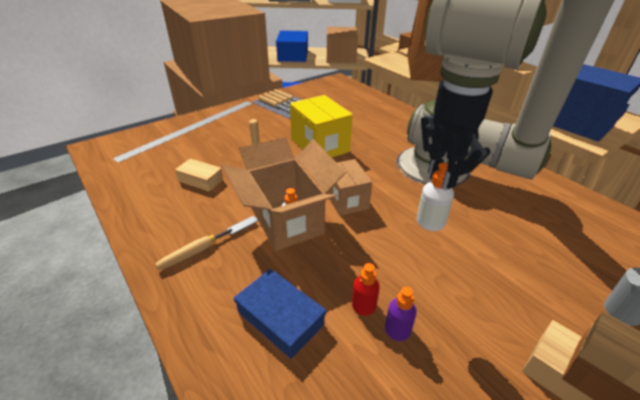

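The side view shows the second bottle held at (434,205) and the first one in the carton at (290,195).

{"api": "move_arm", "payload": {"series": "-2.2 -5.5 0 0 -1; -4.5 -11 0 0 -1; -6.7 -16.5 0 0 -1; -9 -22 0 0 -1; -11.2 -27.5 0 0 -1; -13.5 -33 0 0 -1; -15.8 -38.7 0 0 -1; -15.8 -38.7 0 0 -1"}}

```text
time_s: 26.65
position: [0.5414, -0.1001, 0.3063]
tool_rot: [[-0.983, 0.183, -0.003], [0.183, 0.983, 0.001], [0.004, 0.0, -1.0]]
ft_force: [-0.1, 0.8, -1.8]
grip_width: 0.0283
gripper_force: 40.5
```

{"api": "move_arm", "payload": {"series": "0 0 0 0 -1; 0 0 4 0 -1; 0 0 9 0 -1; 0 0 14 0 -1; 0 0 18 0 -1; 0 0 20.5 0 -1; 0 0 21 0 -1; 0 0 21.2 0 -1"}}

```text
time_s: 27.65
position: [0.5417, -0.0957, 0.0973]
tool_rot: [[-0.984, 0.177, 0.001], [0.177, 0.984, -0.0], [-0.001, -0.0, -1.0]]
ft_force: [-0.2, -0.3, -1.1]
grip_width: 0.0284
gripper_force: 40.4
```

{"api": "move_arm", "payload": {"series": "0 0 0.2 0 -1; 0 0 0.4 0 -1; 0 0 0.6 0 -1; 0 0 0.6 0 -1"}}

```text
time_s: 28.15
position: [0.5425, -0.0964, 0.0933]
tool_rot: [[-0.984, 0.178, 0.005], [0.178, 0.984, -0.001], [-0.005, -0.0, -1.0]]
ft_force: [-2.3, 3.8, 17.4]
grip_width: 0.0284
gripper_force: 42.3
```

{"api": "move_arm", "payload": {"series": "0 0 -0.2 0 -1; 0 0 -0.2 0 0; 0 0 -0.2 0 0; 0 0 -0.2 0 0; 0 0 -4 0 0; 0 0 -9 0 0; 0 0 -15 0 0; 0 0 -20 0 0"}}

```text
time_s: 29.15
position: [0.5413, -0.0963, 0.2928]
tool_rot: [[-0.984, 0.178, 0.001], [0.178, 0.984, -0.0], [-0.001, -0.0, -1.0]]
ft_force: [-0.0, -1.0, -0.1]
grip_width: 0.0428
gripper_force: 0.0
```

```bash
cat >> plan.py <<'E'
def arc(hd,hz,t,th0):
    """outward distance (mm from carton centre) and z of TCP while folding"""
    out=[(hd-69*np.cos(th0)+t+10, hz+69*np.sin(th0)-12)]
    for th in (2.45,2.2,1.95,1.7,1.45,1.2,.95,.7,.45,.2,0):
        if th>1.57: out.append((hd-69*np.cos(th)+t-1, hz+69*np.sin(th)-12))
        else: out.append((hd-58*np.cos(th)+t-1, hz+58*np.sin(th)+4-4*(th==0)))
    o=np.array(out); print('start',o[0]); print(np.round((o-o[0])/10,1).tolist())
E
python3 - <<'E'
from plan import *
for c in('top','side','wrist'): shot(c,c+'7.png');finds(['bottle','mallet'],c)
arc(90,133,14.5,2.58); arc(70,138,11,2.6)
for u,v in((0,.1725),(0,-.1725)): 
    for z in (.27,.157): plan(*carton(u,v),z,169.7)
E
```

```text
top bottle [0.55  0.361 0.002] 0.65
top mallet [ 0.488 -0.31   0.001] 0.66
side bottle [ 0.539 -0.098  0.007] 0.84
side bottle [0.561 0.272 0.004] 0.73
side bottle [0.541 0.359 0.002] 0.68
wrist bottle [ 0.553 -0.026  0.003] 0.71
wrist bottle [ 0.545 -0.095  0.006] 0.67
wrist bottle [ 0.66  -0.375  0.   ] 0.67
wrist bottle [ 0.542  0.361 -0.003] 0.62
wrist bottle [0.562 0.272 0.002] 0.61
wrist mallet [ 0.494 -0.309 -0.006] 0.59
start [172.90215484 157.74490862]
[[0.0, 0.0], [-1.6, 0.7], [-2.9, 1.9], [-4.4, 2.7], [-6.1, 3.2], [-7.6, 3.7], [-9.0, 3.3], [-10.3, 2.6], [-11.4, 1.7], [-12.2, 0.4], [-12.6, -0.9], [-12.7, -2.5]]
start [150.12532398 161.56959466]
[[0.0, 0.0], [-1.7, 0.8], [-3.0, 2.0], [-4.5, 2.9], [-6.1, 3.3], [-7.7, 3.8], [-9.1, 3.4], [-10.4, 2.8], [-11.4, 1.8], [-12.2, 0.6], [-12.7, -0.8], [-12.8, -2.4]]
to [0.5785 0.1124 0.27  ] row [ 0.03 21.2   1.94] turn 0.0 | |d| 21.3
to [0.5785 0.1124 0.157 ] row [ 0.   21.19 13.24] turn 0.0 | |d| 25.0
to [ 0.5168 -0.2271  0.27  ] row [  0.06 -13.3    1.92] turn 0.0 | |d| 13.4
to [ 0.5168 -0.2271  0.157 ] row [  0.03 -13.31  13.22] turn 0.0 | |d| 18.8
```

View pics/wrist7.png

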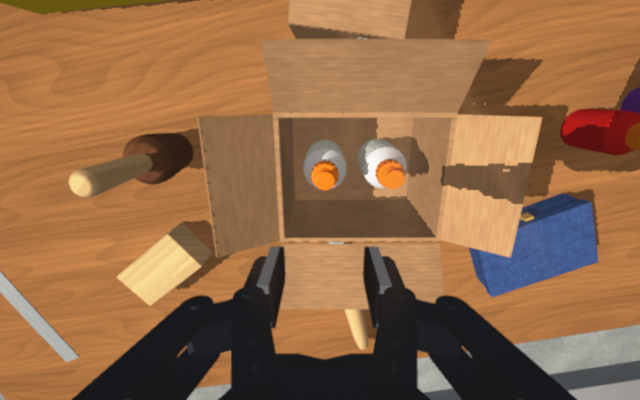

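Both bottles stand upright in the carton at (324,165) and (383,162), and the mallet stands clear of it. Now the left end flap.

{"api": "move_arm", "payload": {"series": "0 5.3 1 0 -1; 0 10.6 1 0 -1; 0 15.9 1 0 -1; 0 21.3 1 0 -1; 0 21.3 1 0 -1; 0 21.3 5 0 -1; 0 21.3 10 0 -1; 0 21.3 13.2 0 -1"}}

```text
time_s: 30.6
position: [0.5783, 0.1123, 0.1558]
tool_rot: [[-0.984, 0.179, -0.003], [0.179, 0.984, -0.0], [0.003, -0.001, -1.0]]
ft_force: [-0.2, -0.1, 0.1]
grip_width: -0.0003
gripper_force: 0.0
```

{"api": "move_arm", "payload": {"series": "0 0 0 0 -1; 0 -0.8 -0.3 0 -1; 0 -1.6 -0.7 0 -1; 0 -2.9 -1.9 0 -1; 0 -4.4 -2.7 0 -1; 0 -6.1 -3.2 0 -1; 0 -7.6 -3.7 0 -1; 0 -7.6 -3.7 0 -1"}}

```text
time_s: 31.6
position: [0.5657, 0.0372, 0.1964]
tool_rot: [[-0.984, 0.18, 0.001], [0.18, 0.984, -0.0], [-0.001, -0.0, -1.0]]
ft_force: [-0.2, 0.4, 0.5]
grip_width: -0.0002
gripper_force: 0.0
```

```bash
python3 - <<'E'
from plan import *
shot('side','s8.png'); s=observe(); print(s['position'],s['ft_force']); print(carton(0,.09))
E
```

```text
[0.56561854 0.03788741 0.195814  ] [ 0.67335461 -0.37477848 -0.45666532]
(np.float64(0.5637735384890464), np.float64(0.031187024207828033))
```

View pics/s8.png

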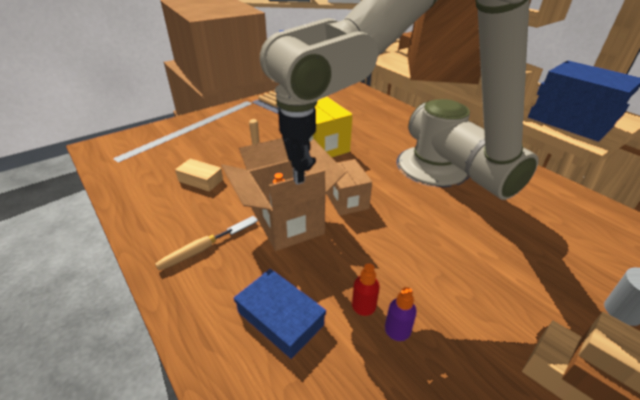

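The flap stands upright at about (300,195) with the finger at its outer face (300,178). Continuing over and down.

{"api": "move_arm", "payload": {"series": "0 -1.4 0.4 0 -1; 0 -2.7 1.1 0 -1; 0 -3.8 2.0 0 -1; 0 -4.6 3.3 0 -1; 0 -5 4.6 0 -1; 0 -5.1 5.8 0 -1; 0 -5.1 6.2 0 -1; 0 -5.1 6.2 0 -1"}}

```text
time_s: 32.65
position: [0.5567, -0.0117, 0.1366]
tool_rot: [[-0.984, 0.177, 0.003], [0.177, 0.984, -0.002], [-0.003, -0.001, -1.0]]
ft_force: [-12.5, -0.4, 31.7]
grip_width: 0.0003
gripper_force: 15.7
```

{"api": "move_arm", "payload": {"series": "0 0 -4 0 -1; 0 0 -9 0 -1; 0 -5.5 -13 0 -1; 0 -11 -13 0 -1; 0 -16.5 -13 0 -1; 0 -22 -13 0 -1; 0 -22 -13 0 -1; 0 -22 -13 0 -1"}}

```text
time_s: 33.65
position: [0.5176, -0.2276, 0.2629]
tool_rot: [[-0.984, 0.178, -0.001], [0.178, 0.984, 0.001], [0.001, 0.001, -1.0]]
ft_force: [0.5, -0.7, -0.8]
grip_width: -0.0001
gripper_force: 0.0
```

```bash
python3 - <<'E'
from plan import *
shot('top','t9.png');im=shot('side','s9.png')
cv2.imwrite('pics/s9c.png',cv2.resize(im['pixels'][100:260,180:400],None,fx=3,fy=3))
plan(*carton(0,-.1735),.157,169.7)
E
```

```text
to [ 0.5166 -0.2281  0.157 ] row [ 0.1  -0.13 10.63] turn 0.1 | |d| 10.6
```

View pics/s9c.png

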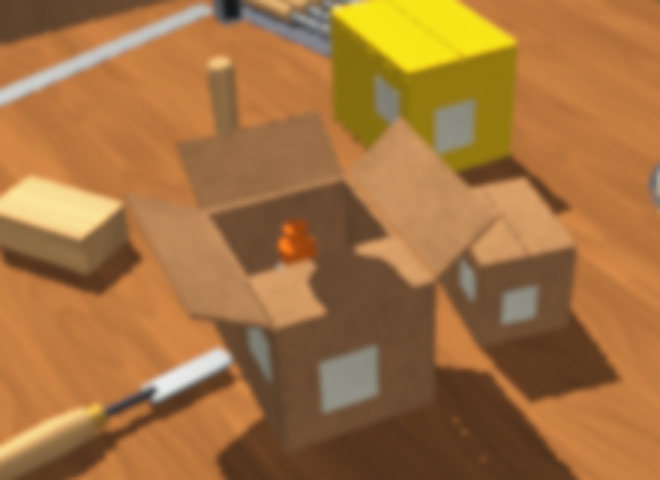

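The crop shows the left end flap lying flat at (350,280) and the other three still splayed. Next the right end flap.

{"api": "move_arm", "payload": {"series": "0 -0.1 4 0 -1; 0 -0.1 8 0 -1; 0 -0.1 10.6 0 -1; 0 -0.1 10.6 0 -1"}}

```text
time_s: 34.25
position: [0.5171, -0.2277, 0.1562]
tool_rot: [[-0.984, 0.176, -0.003], [0.176, 0.984, 0.002], [0.003, 0.002, -1.0]]
ft_force: [0.0, 0.0, 0.1]
grip_width: 0.0001
gripper_force: 0.0
```

{"api": "move_arm", "payload": {"series": "0 0 0 0 -1; 0 0.8 -0.3 0 -1; 0 1.6 -0.7 0 -1; 0 2.9 -1.9 0 -1; 0 4.4 -2.7 0 -1; 0 6.1 -3.2 0 -1; 0 7.6 -3.7 0 -1; 0 7.6 -3.7 0 -1"}}

```text
time_s: 35.25
position: [0.5312, -0.1532, 0.1954]
tool_rot: [[-0.984, 0.176, 0.001], [0.176, 0.984, -0.0], [-0.001, -0.0, -1.0]]
ft_force: [0.3, 1.1, 9.5]
grip_width: 0.0001
gripper_force: 5.0
```

{"api": "move_arm", "payload": {"series": "0 1.4 0.4 0 -1; 0 2.7 1.1 0 -1; 0 3.8 2.0 0 -1; 0 4.6 3.3 0 -1; 0 5 4.6 0 -1; 0 5.1 5.7 0 -1; 0 5.1 6 0 -1; 0 5.1 6 0 -1"}}

```text
time_s: 36.25
position: [0.5398, -0.1043, 0.1367]
tool_rot: [[-0.984, 0.178, 0.001], [0.178, 0.984, -0.001], [-0.001, -0.0, -1.0]]
ft_force: [-9.1, 4.1, 26.3]
grip_width: -0.0005
gripper_force: 12.8
```

{"api": "move_arm", "payload": {"series": "0 0 -4 0 -1; 0 0 -9 0 -1; 4 1 -13 0 -1; 8 3 -13 0 -1; 12 4.6 -13 0 -1; 15.1 4.6 -13 0 -1; 15.1 4.6 -13 0 -1; 15.1 4.6 -13 0 -1"}}

```text
time_s: 37.25
position: [0.4002, -0.0326, 0.2643]
tool_rot: [[-0.984, 0.178, 0.0], [0.178, 0.984, -0.0], [-0.0, -0.0, -1.0]]
ft_force: [1.3, -0.2, 0.9]
grip_width: 0.0
gripper_force: 0.0
```

```bash
python3 - <<'E'
from plan import *
im=shot('top','t10.png');im2=shot('side','s10.png')
cv2.imwrite('pics/c10.png',np.hstack([cv2.resize(im['pixels'][110:260,250:430],(400,333)),cv2.resize(im2['pixels'][100:260,200:392],(400,333))]))
plan(*carton(-.152,0),.1615,169.7)
E
```

```text
to [ 0.3981 -0.0302  0.1615] row [ 0.25  0.2  10.27] turn 0.0 | |d| 10.3
```

View pics/c10.png

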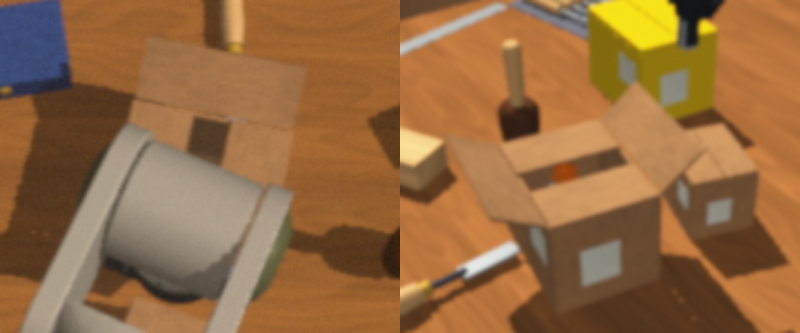

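Both end flaps lie flat and the side flaps are still up. Next the near side flap.

{"api": "move_arm", "payload": {"series": "0.2 0.2 4 0 -1; 0.2 0.2 8 0 -1; 0.2 0.2 10.2 0 -1; 0.2 0.2 10.2 0 -1"}}

```text
time_s: 37.85
position: [0.3978, -0.0298, 0.1613]
tool_rot: [[-0.984, 0.178, -0.003], [0.178, 0.984, 0.001], [0.004, 0.001, -1.0]]
ft_force: [0.6, 0.3, 0.3]
grip_width: -0.0004
gripper_force: 0.0
```

{"api": "move_arm", "payload": {"series": "-0.8 0 -0.3 0 -1; -1.7 0 -0.8 0 -1; -3 0 -2 0 -1; -4.5 0 -2.9 0 -1; -6.1 0 -3.3 0 -1; -7.7 0 -3.8 0 -1; -7.7 0 -3.8 0 -1"}}

```text
time_s: 38.72
position: [0.475, -0.0438, 0.2014]
tool_rot: [[-0.984, 0.178, 0.002], [0.178, 0.984, -0.001], [-0.002, -0.0, -1.0]]
ft_force: [0.3, 0.4, 0.4]
grip_width: 0.0002
gripper_force: 0.0
```

{"api": "move_arm", "payload": {"series": "-1.4 0 0.4 0 -1; -2.7 0 1 0 -1; -3.7 0 2.0 0 -1; -4.5 0 3.2 0 -1; -5 0 4.6 0 -1; -5.1 0 5.6 0 -1; -5.1 0 5.9 0 -1; -5.1 0 5.9 0 -1"}}

```text
time_s: 39.72
position: [0.5237, -0.0525, 0.142]
tool_rot: [[-0.984, 0.178, 0.0], [0.178, 0.984, -0.0], [-0.001, -0.0, -1.0]]
ft_force: [-1.7, 0.1, 5.8]
grip_width: -0.0001
gripper_force: 3.0
```

{"api": "move_arm", "payload": {"series": "0 0 -4 0 -1; 0 0 -9 0 -1; -5 0 -12 0 -1; -10 0 -12 0 -1; -15 0 -12 0 -1; -17.7 0 -12 0 -1; -17.7 0 -12 0 -1; -17.7 0 -12 0 -1"}}

```text
time_s: 40.72
position: [0.6975, -0.0839, 0.2614]
tool_rot: [[-0.984, 0.178, -0.001], [0.178, 0.984, 0.0], [0.001, 0.0, -1.0]]
ft_force: [0.9, -0.6, 0.3]
grip_width: -0.0001
gripper_force: 0.0
```

```bash
python3 - <<'E'
from plan import *
im=shot('top','t11.png');im2=shot('side','s11.png')
cv2.imwrite('pics/c11.png',np.hstack([cv2.resize(im['pixels'][90:240,250:430],(400,333)),cv2.resize(im2['pixels'][100:260,200:392],(400,333))]))
plan(*carton(.152,0),.158,169.7)
E
```

```text
to [ 0.6972 -0.0846  0.158 ] row [ 0.   -0.07 10.41] turn 0.1 | |d| 10.4
```

View pics/c11.png

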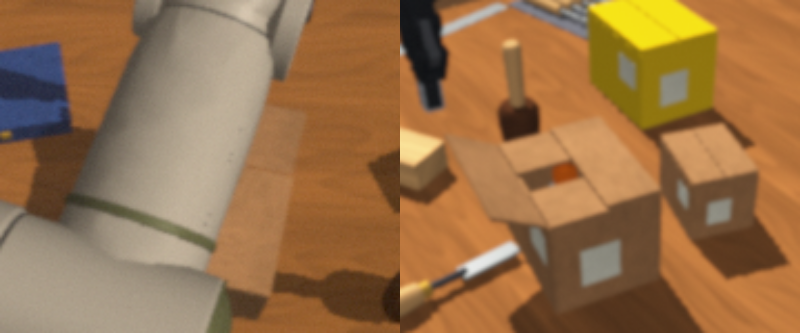

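The near side flap lies flat, with only the far one left. Folding it with a little more clearance.

{"api": "move_arm", "payload": {"series": "-0.6 0 4 0 -1; -0.6 0 8 0 -1; -0.6 0 10.6 0 -1; -0.6 0 10.6 0 -1; -0.6 0 10.6 0 -1"}}

```text
time_s: 41.45
position: [0.7043, -0.0852, 0.1576]
tool_rot: [[-0.984, 0.178, 0.003], [0.178, 0.984, -0.001], [-0.003, -0.0, -1.0]]
ft_force: [-0.7, -0.8, 0.7]
grip_width: -0.0
gripper_force: 0.0
```

{"api": "move_arm", "payload": {"series": "1 0 -0.2 0 -1; 1.9 0 -0.7 0 -1; 2.5 0 -1.5 0 -1; 3.7 0 -2.7 0 -1; 5.2 0 -3.5 0 -1; 6.9 0 -3.9 0 -1; 8.5 0 -4.4 0 -1; 8.5 0 -4.4 0 -1"}}

```text
time_s: 42.45
position: [0.6196, -0.0698, 0.2011]
tool_rot: [[-0.984, 0.178, 0.002], [0.178, 0.984, -0.001], [-0.002, -0.0, -1.0]]
ft_force: [0.4, 0.2, -1.6]
grip_width: -0.0001
gripper_force: 0.0
```

{"api": "move_arm", "payload": {"series": "1.4 0 0.4 0 -1; 2.7 0 1 0 -1; 3.7 0 2.0 0 -1; 4.5 0 3.2 0 -1; 5 0 4.6 0 -1; 5.1 0 5.6 0 -1; 5.1 0 5.9 0 -1; 5.1 0 5.9 0 -1"}}

```text
time_s: 43.45
position: [0.5701, -0.0609, 0.1419]
tool_rot: [[-0.984, 0.178, 0.0], [0.178, 0.984, -0.0], [-0.0, -0.0, -1.0]]
ft_force: [-7.3, 1.9, 12.0]
grip_width: 0.0002
gripper_force: 6.0
```

Retreating upward and to the left, then checking.

{"api": "move_arm", "payload": {"series": "0 0 -5 0 -1; 0 0 -10 0 -1; 0 0 -15 0 -1; 6 6 -18 0 -1; 9 12 -18 0 -1; 11 18 -18 0 -1; 12 24 -18 0 -1; 12 30 -18 0 -1"}}

```text
time_s: 44.45
position: [0.5025, 0.233, 0.3212]
tool_rot: [[-0.984, 0.178, 0.002], [0.178, 0.984, 0.0], [-0.001, 0.0, -1.0]]
ft_force: [1.3, -0.1, -0.0]
grip_width: 0.0
gripper_force: 0.0
```

```bash
python3 - <<'E'
from plan import *
im=shot('top','t12.png');finds(['mallet'],'top');im2=shot('side','s12.png');finds(['mallet','chisel','gift_box','offcut'],'side')
cv2.imwrite('pics/c12.png',np.hstack([cv2.resize(im['pixels'][90:240,250:430],(400,333)),cv2.resize(im2['pixels'][100:260,200:392],(400,333))]))
E
```

```text
top mallet [ 0.753 -0.098  0.001] 0.7
top mallet [ 0.488 -0.309  0.002] 0.57
side mallet [ 0.485 -0.304 -0.001] 0.71
side chisel [ 0.753 -0.097  0.001] 0.87
side gift_box [ 0.725  0.188 -0.004] 0.63
side offcut [ 0.662 -0.374 -0.003] 0.89
```

View pics/c12.png

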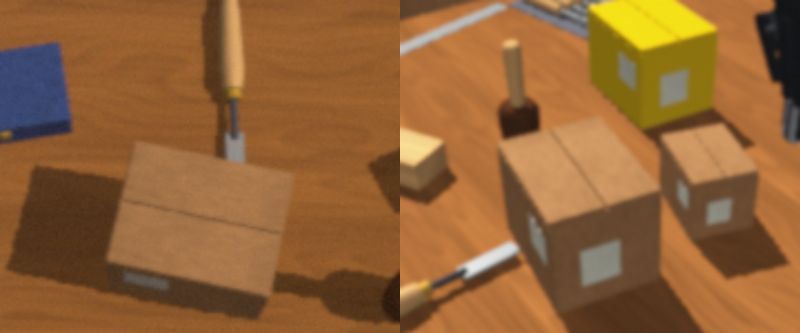

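The carton is shut flat, the mallet stands at (515,90) in the crop, and the chisel, blue box and offcut haven't moved.

```bash
python3 -c "
from rig import order; print(order.close_job())"
```

```text
the job is handed in; nothing more can be done
None
```

I handed the job in at about 45 s of the 210 s allowed; the hand-in gave no verdict. The mallet stands on the bench, both bottles present are upright in the carton with caps pressed home, all four flaps are closed flat, and the chisel, blue box and offcut were not moved.

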